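# Clamp a freshly glued gift box in the lid press

### The arm

A 7-joint arm with a two-finger parallel gripper is mounted at the origin on the work surface. World frame = base frame: x ahead of the robot, y to its left, z up, the work surface at z = 0. Lengths are in m, angles in rad, forces in N, time in s.
With the tool pointing down it reaches from about 0.4 to 0.85 m from the base axis. Payload 4.5 kg.
Tool frame: the origin (TCP) lies at the very end of the fingers, on their centre line; the grasp point (between the pads) lies 19 mm behind it; z points along the fingers, y is the line along which they close (so a half turn about z gives the same grasp; the last joint's range is limited). The gripper opens to 88 mm and grips with 3 to 60 N. Pads are 18 mm wide; open, the fingers measure 123 mm over their backs; the gripper's body (75 mm by 187 mm) begins 45 mm behind the grasp point.
Start: joints at [-1.125, 0.689, -0.195, 1.565, 0.157, 0.902, -0.215], TCP at [0.25, 0.573, 0.239] pointing down, gripper open.
Joint ranges: [-3.01, 3.01], [-0.46, 2.08], [-1.47, 1.51], [0.13, 2.56], [-1, 4.14], [0.04, 2.09], [-2.66, 2.66]. Speed limits (rad/s): [2.57, 2.57, 3.14, 3.14, 3.14, 3.14, 3.14].

### API

Orientations are given as a unit quaternion [x, y, z, w].
In Python, from plant import r, optics gives the robot as it stands.
- The arm moves only by the tool servo_tool, never from a script. Its arguments are lists of equal length, an entry for each row: "translation": the shift along the tool's x, y, z in m, a list of three; "turn": the turn, a rotation vector about the tool's x, y, z in rad, a list of three. In form: {"translation": [[dx, dy, dz], ...], "turn": [[rx, ry, rz], ...]}. A call has 1 to 10 rows; each row shifts and turns the commanded pose from where the row before left it, along the tool's axes as they then stand; what a row does not reach is not made up. A row lasts 1/8 s, in which the tool goes at most 62.5 mm and 10.7 degrees, less where a joint would pass 70% of its speed; a pose out of reach is approached as far as the arm can. A call is refused whole if a number of a shift passes 0.0625 or a number of a turn 0.188, either way. A call with a gripper value outside its range is refused whole. "grip" is the opening, from 0 (shut) to 1 (fully open), set as the call begins (left out, the last holds). The fingers move at their own pace and stop on an object; "grip_force" is the grip in N (left out, the last holds). Time passes only in rows, so rows that do not move let the fingers close. It gives the time, the measured TCP pose, the force, the opening and the grip force at its end, in the units of the state.
- r.get_state(): the state, without advancing time (a new reading comes with each control period).
- optics.snapshot(name): name is "scene" or "top" or "wrist"; returns a dict with "img" (384x512x3 uint8, red, green, blue), "z_map" (384x512 float32, m along the optical axis (not along the pixel's ray), 0 where there is no reading), "mtx" (3x3 intrinsics, pixels), "R" (3x3) and "t" (3): a world point X has camera coordinates R X + t. Camera axes: x right, y down, z forward; pixel columns grow to the right and rows downward; lengths in m; the calibration is good to about 2 mm. A picture is of the moment at which its call begins.
- r.finish_job(): hands the job in; it is judged then, once.
The state is a dict: "clock": time; "q": joint angles; "qd": joint speeds; "joint_torque": joint torques, N m; "tool_pos": TCP position; "eef_rot": TCP orientation; "contact_force": force on the tool from outside, world axes, zero at the start; "moment": the same for the moment, N m; "opening": opening from 0.0 (shut) to 1.0 (fully open); "finger_force": force on a finger pad.
Only numpy, scipy, OpenCV 4.12 (cv2) and the standard library are available. Lean on these libraries where they do the work, as an engineer would, in place of code of your own. Each camera call takes 0.05 s, during which the arm holds its last target. There are 200 camera calls.

### The job

A gift box with a freshly glued lid sits on the tray inside the small lid press. Pull the tray out to its stop, which brings the box under the pad, then push the round knob on top of the press down about 30 mm from its raised position, so that the pad clamps the lid with about 8 N, without crushing the box. Finish while still holding the knob down like this: do not let it come up; leave the jar, the spool and the spare box where they stand.

Things in the scene. Friction and masses are not known exactly. Their poses are not given: they have to be found in the camera images.
- press: Grey lid press bolted to the counter, base 240 x 190 mm. Origin on the counter; own x points from its front (robot side, where the tray comes out) to its back, z up. Closed housing 170 mm wide, 100 mm high, at own x = 83 to 207 mm. Ahead of it, at own x = 40 mm, a steel gantry 34 mm deep, 176 mm wide, 119 mm high carries pad and knob. Place and yaw vary.
- tray (a joint): Travel of the aluminium tray in m: 0 = fully in, 0.100 = pulled out to its stop; it starts between 0 and 0.02. It slides out along the press's own -x, towards the robot, with about 1.5 N of friction, and stays where it is left.
- tray_handle (a point): Middle of the tray's pull bar: round steel, 10 mm thick, 90 mm long, level along the press's own y, 56 mm above the counter. Two arms hold it 42 mm ahead of the tray's front edge, whose rim is only 28 mm high, so fingers fit before and behind the bar. At own x = -70 mm with the tray fully in, -170 mm at the stop. Axes as the press's.
- pad: Round black rubber pad, 44 mm across, on a steel stem under the gantry. Origin at the centre of its underside, at own (40, 0) mm of the press, 76 mm high when raised, 12 mm above the box lid. It slides down up to 30 mm against a return spring of 120 N/m.
- knob: Black round knob, 50 mm across, on the stem. Origin: centre of its flat top (36 mm across), straight above the pad, 200 mm high when raised. Moves straight down, springs back; drives the pad through a 600 N/m spring. It sinks about 17 mm before the pad meets the lid, then 0.6 N more per mm: at 30 mm about 8 N on the lid, 12 N on the hand. At 42 mm it bottoms, rigid.
- box: Gift box, 76 x 76 mm, 50 mm high, card with a pale lid, loose on the tray in a pocket 112 mm square, underside 14 mm above the counter, lid 64 mm. Origin at the centre of its underside. At the start it is inside the housing; with the tray at its stop it stands under the pad, up to about 20 mm off-centre each way.
- jar: Bystander: white ceramic jar with a wooden lid, 80 mm across, 140 mm high. Origin at the centre of its underside.
- spool: Bystander: empty wooden ribbon spool standing on end, 64 mm across, 36 mm high. Origin at the centre of its underside.
- spare_box: Bystander: small gift box, 60 x 60 x 40 mm. Origin at the centre of its underside.

How it is judged:
By the outcome, as a careful person would: the job done as asked, in the order asked, and still so for the second after the job is handed in, while the arm keeps its last pose, push and grip.
It also fails if it takes over 42 s, if anything falls off the work surface, if the arm or the gripper's body presses on something with over 40 N, if the wrist force passes 120 N, or if a joint passes its speed limit or range.

## Working session

There is one attempt and no reset: what is moved stays moved. The work goes in short steps, Python scripts to look and compute and a tool call to move; the robot and the scene stay as the last step left them, time stands still between calls to the robot, and variables do not carry over. Pictures are saved under pics/ and viewed, at most 10 in all, crops included, and the job is handed in when it is done.

Besides the shell and the picture viewer there is one more tool, called after "Emit:" by a JSON object that holds its "name" and its "arguments", one argument or row to a line. servo_tool: Moves the arm, as the interface text tells. Its arguments: {"type":"object","properties":{"translation":{"type":"array"},"turn":{"type":"array"},"grip":{"type":"number"},"grip_force":{"type":"number"}},"required":["translation","turn"]}

```bash
mkdir -p pics
cat > h.py <<'E'
import numpy as np,cv2
from plant import r,optics
def snap(n,f):
    s=optics.snapshot(n); cv2.imwrite('pics/'+f,s['img'][:,:,::-1]); np.savez('/tmp/'+f+'.npz',**s); return s
def pts(s):
    z=s['z_map'];v,u=np.mgrid[:384,:512];K=s['mtx']
    c=np.stack([(u-K[0,2])/K[0,0]*z,(v-K[1,2])/K[1,1]*z,z],-1)
    return (c-s['t'])@s['R']
def tri(obs): # [(s,u,v)..]
    A=[];b=[]
    for s,u,v in obs:
        P=s['mtx']@np.c_[s['R'],s['t']]
        for row in (u*P[2]-P[0],v*P[2]-P[1]): A.append(row[:3]);b.append(-row[3])
    return np.linalg.lstsq(np.array(A),np.array(b),rcond=None)[0]
E
python3 - <<'E'
from h import *
for n in('scene','top'):
    s=snap(n,n+'0.png'); print(n,-s['R'].T@s['t'],s['R'].round(2).tolist())
a=cv2.imread('pics/scene0.png');b=cv2.imread('pics/top0.png')
cv2.imwrite('pics/both.png',cv2.resize(np.vstack([a,b]),(800,1200))[:600]) 
print(r.get_state())
E
```

```text
scene [ 1.15659948 -0.53364156  1.09061277] [[0.74, 0.67, -0.0], [0.52, -0.58, -0.63], [-0.43, 0.47, -0.78]]
top [0.46606509 0.06376769 1.03853352] [[-0.02, -1.0, -0.01], [-0.98, 0.02, -0.17], [0.17, 0.01, -0.98]]
{'clock': 0.1, 'q': array([-1.1252066 ,  0.68990638, -0.19451566,  1.56621722,  0.15726421,
        0.90247772, -0.21509685]), 'qd': array([ 0.00071209, -0.00144167, -0.00052196, -0.00238829,  0.00073168,
       -0.00208421, -0.00066744]), 'joint_torque': array([-2.93262623e-03, -5.28500104e+01, -1.27133623e+00, -1.53837597e+01,
       -5.25423686e-02,  1.94693515e-03,  3.48064532e-05]), 'tool_pos': array([0.24996713, 0.57223279, 0.23799227]), 'eef_rot': array([ 2.04418152e-01,  9.78883323e-01, -8.02142760e-04, -1.22121411e-04]), 'contact_force': array([0.23544055, 0.37997516, 1.0694069 ]), 'moment': array([-0.01384897, -0.02528927, -0.01512456]), 'finger_force': 0.0, 'opening': 0.9983103503223117}
```

View pics/scene0.png

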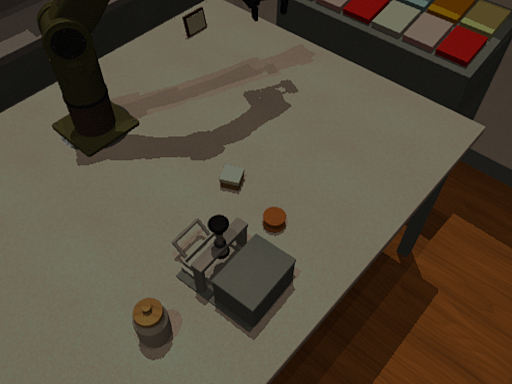

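View pics/top0.png

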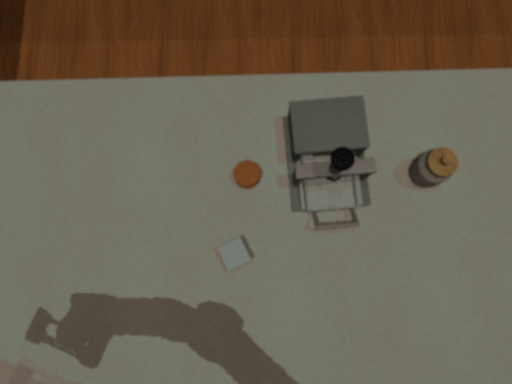

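The scene view shows the press with its knob at about (219,222) and its bar at about (188,236). In the top view the knob is at (342,159), the bar runs (313,226)–(358,224), the jar is at (440,162), the spool at (247,174) and the spare box at (235,253). Next I'll enlarge these and measure.

Run:
```python
from h import *
S={n:dict(np.load(f'/tmp/{n}0.png.npz')) for n in('scene','top')}
im=cv2.imread('pics/top0.png')[85:245,270:390];a=cv2.resize(im,None,fx=3.3,fy=3.3,interpolation=cv2.INTER_CUBIC)
im=cv2.imread('pics/scene0.png')[200:340,160:280];b=cv2.resize(im,None,fx=3.3,fy=3.3,interpolation=cv2.INTER_CUBIC)
c=np.zeros((528,792,3),np.uint8);c[:a.shape[0],:396]=a;c[:b.shape[0],396:]=b
cv2.imwrite('pics/crop.png',cv2.convertScaleAbs(c,alpha=1.8))
p=pts(S['top']);z=p[...,2]
def box(m):
    q=p[m][:,:2].astype(np.float32);return cv2.minAreaRect(q),len(q)
reg=np.zeros(z.shape,bool);reg[85:245,270:390]=1
print('housing',box(reg&(abs(z-.1)<.006)&(p[...,0]>.72)))
for lo,hi in((.19,.215),(.112,.125),(.05,.062)): 
    m=reg&(z>lo)&(z<hi);print(lo,m.sum(),p[m].mean(0) if m.any() else 0, box(m)[0] if m.sum()>3 else 0)
p2=pts(S['scene']);m=(p2[...,2]>.19)&(p2[...,2]<.21)&(abs(p2[...,1]+.14)<.12)&(p2[...,0]>.5);print('scene knob',m.sum(),p2[m].mean(0))
```

```text
housing (((0.7831560969352722, -0.09948119521141052), (0.12558582425117493, 0.17020326852798462), 3.421750545501709), 3886)
0.19 466 [ 0.67695546 -0.10512587  0.19947089] ((0.677558958530426, -0.10569694638252258), (0.04776857793331146, 0.04704338312149048), 42.05131530761719)
0.112 833 [ 0.6763996  -0.10402142  0.11443922] ((0.6776720285415649, -0.1056099385023117), (0.03419371694326401, 0.17515897750854492), 3.6370697021484375)
0.05 260 [ 0.6105165  -0.10018076  0.057872  ] ((0.6896978616714478, -0.10394296795129776), (0.27676478028297424, 0.1715194582939148), 1.8976284265518188)
scene knob 322 [ 0.67804713 -0.11051521  0.19926127]
```

View pics/crop.png

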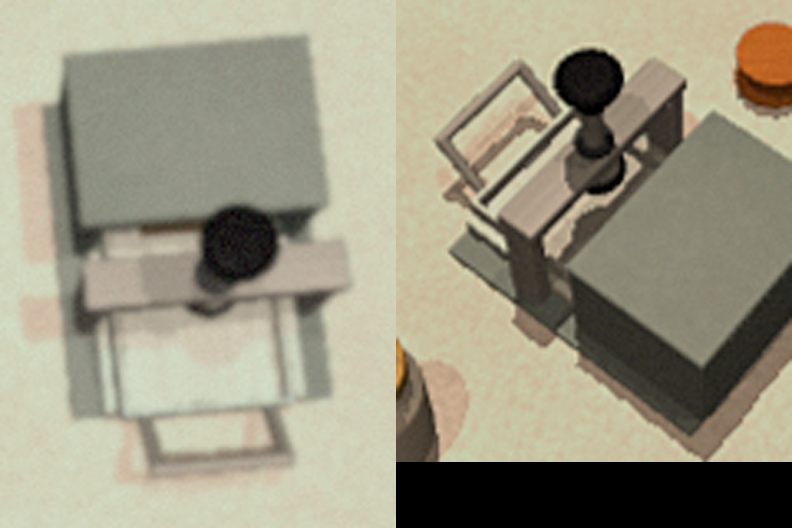

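The crop shows the pull bar ends at top-view pixels (315.5,226.2) and (358.8,224.7), and at scene-view pixels (197.6,219.7) and (173.3,243.3). The tray is nearly in and the yaw is about 3.5°.

Run:
```python
from h import *
from scipy.spatial.transform import Rotation as R
S={n:dict(np.load(f'/tmp/{n}0.png.npz')) for n in('scene','top')}
T,C=S['top'],S['scene']
L=tri([(T,315.5,226.2),(C,197.6,219.7)]);Q=tri([(T,358.8,224.7),(C,173.3,243.3)])
print('bar',L,Q,(L+Q)/2)
print('knob',tri([(T,270+240/3.3,85+241/3.3),(C,160+(589-396)/3.3,200+80/3.3)]))
p=pts(T);m=np.zeros(p.shape[:2],bool);m[205:235,305:370]=1
m&=(p[...,2]>.045)&(p[...,2]<.065)&(p[...,0]<.6);print(m.sum(),p[m].mean(0),cv2.minAreaRect(p[m][:,:2].astype(np.float32)),np.median(p[m],0))
q=p[m];i=q[:,0]<.562;print(q[i].mean(0),i.sum())
print(R.from_quat(r.get_state()['eef_rot']).as_matrix().round(3))
a=np.deg2rad(3.5);X=np.array([np.cos(a),np.sin(a),0]);
print('bar mid tray0', np.array([.6775,-.106,0])-.11*X, 'stop',np.array([.6775,-.106,0])-.21*X)
```

```text
bar [ 0.55505805 -0.06743344  0.05488837] [ 0.55916824 -0.16259594  0.05367503] [ 0.55711315 -0.11501469  0.0542817 ]
knob [ 0.67896136 -0.10799972  0.19335991]
234 [ 0.55943827 -0.11207722  0.05873998] ((0.5636496543884277, -0.11303217709064484), (0.024505482986569405, 0.09968411922454834), 1.6625478267669678) [ 0.55832786 -0.11147949  0.0598441 ]
[ 0.55669038 -0.10802577  0.06034037] 174
[[-0.916  0.4   -0.001]
 [ 0.4    0.916 -0.002]
 [-0.    -0.002 -1.   ]]
bar mid tray0 [ 0.56770517 -0.11271534  0.        ] stop [ 0.46789169 -0.11882019  0.        ]
```

Emit:
{"name": "servo_tool", "arguments": {
  "translation": [
    [0,0,0],
    [0,0,0],
    [0,0,0],
    [0,0,0],
    [0,0,0],
    [-0.016,-0.04,0],
    [-0.016,-0.04,0],
    [-0.016,-0.04,0],
    [-0.016,-0.04,0],
    [-0.016,-0.04,0]
  ],
  "turn": [
    [0,0,-0.0946],
    [0,0,-0.0946],
    [0,0,-0.0946],
    [0,0,-0.0946],
    [0,0,-0.0946],
    [0,0,0],
    [0,0,0],
    [0,0,0],
    [0,0,0],
    [0,0,0]
  ],
  "grip": 0
}}

```text
clock: 1.35
tool_pos: [0.3426, 0.3765, 0.2385]
eef_rot: [-0.031, 1.0, -0.0, -0.0]
contact_force: [0.6, -0.7, 0.1]
opening: 0.006
finger_force: 0.0
```

Emit:
{"name": "servo_tool", "arguments": {
  "translation": [
    [-0.02,-0.05,0],
    [-0.02,-0.05,0],
    [-0.02,-0.05,0],
    [-0.02,-0.05,0],
    [-0.02,-0.05,0],
    [-0.02,-0.05,0],
    [-0.02,-0.05,0],
    [-0.02,-0.05,0],
    [-0.02,-0.05,0],
    [-0.02,-0.05,0]
  ],
  "turn": [
    [0,0,0],
    [0,0,0],
    [0,0,0],
    [0,0,0],
    [0,0,0],
    [0,0,0],
    [0,0,0],
    [0,0,0],
    [0,0,0],
    [0,0,0]
  ]
}}

```text
clock: 2.6
tool_pos: [0.5728, -0.1105, 0.2384]
eef_rot: [-0.031, 1.0, 0.0, -0.0]
contact_force: [1.2, 0.3, -0.6]
opening: 0.005
finger_force: 0.0
```

```bash
cat >> h.py <<'E'
from scipy.spatial.transform import Rotation as R
def st(tgt=None,yaw=3.5):
    s=r.get_state();M=R.from_quat(s['eef_rot']).as_matrix();a=np.deg2rad(yaw);c,n=np.cos(a),np.sin(a)
    G=np.array([[-c,-n,0],[-n,c,0],[0,0,-1]])
    print('t',round(s['clock'],2),'pos',s['tool_pos'].round(4),'F',s['contact_force'].round(2),'open',round(s['opening'],3),'turn needed',R.from_matrix(M.T@G).as_rotvec().round(4))
    if tgt is not None: print('tool shift',(M.T@(np.array(tgt)-s['tool_pos'])).round(4))
    return s
E
python3 - <<'E'
from h import *
print(st([.580,-.112,.2])['q'].round(2)); snap('wrist','w1.png')
E
```

```text
t 2.6 pos [ 0.5728 -0.1105  0.2384] F [ 1.19  0.26 -0.61] open 0.005 turn needed [ 0.0004 -0.0005  0.0001]
tool shift [-0.0071 -0.002   0.0384]
[ 0.35  0.65 -0.41  1.69  0.32  0.87  1.44]
```

View pics/w1.png

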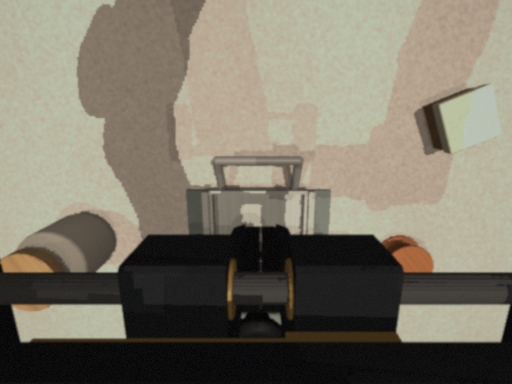

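The wrist view shows the bar from (214,161) to (302,160), the tray front rim at v≈190, and the closed fingers at about (260,240). I'll check the bar and rim positions from this view.

Run:
```python
from h import *
s=dict(np.load('/tmp/w1.png.npz'));p=pts(s)
for u,v in((225,160),(258,160),(290,160),(258,161)): print(p[v,u])
C=-s['R'].T@s['t'];K=s['mtx']
def ray(u,v,z):
    d=s['R'].T@np.linalg.inv(K)@[u,v,1];return C+d*(z-C[2])/d[2]
print('bar',ray(213,161,.056),ray(302.5,160.5,.056),'rim',ray(235,190,.028),ray(285,190,.028), C)
print('col',[(v,p[v,240].round(3).tolist()) for v in range(150,200,4)])
```

```text
[ 0.55849933 -0.15013199  0.05947639]
[ 0.55620597 -0.11431802  0.06009527]
[ 0.55415073 -0.0795958   0.05960507]
[ 0.55724015 -0.11425408  0.06045411]
bar [ 0.56097357 -0.16364671  0.056     ] [ 0.55439179 -0.06543098  0.056     ] rim [ 0.59977406 -0.14015765  0.028     ] [ 0.59602622 -0.07902552  0.028     ] [ 0.50635238 -0.11515384  0.38352678]
col [(150, [0.554, -0.138, -0.001]), (154, [0.559, -0.138, -0.001]), (158, [0.555, -0.134, 0.059]), (162, [0.56, -0.134, 0.06]), (166, [0.575, -0.137, -0.001]), (170, [0.58, -0.137, -0.001]), (174, [0.585, -0.137, -0.001]), (178, [0.591, -0.136, -0.002]), (182, [0.596, -0.136, -0.001]), (186, [0.601, -0.136, -0.001]), (190, [0.6, -0.134, 0.025]), (194, [0.608, -0.135, 0.014]), (198, [0.614, -0.134, 0.013])]
```

Emit:
{"name": "servo_tool", "arguments": {
  "translation": [
    [-0.0065,-0.003,0.03],
    [0,0,0.03],
    [0,0,0.03],
    [0,0,0.03],
    [0,0,0.03],
    [0,0,0.022],
    [0,0,0.015],
    [0,0,0.014],
    [0,0,0],
    [0,0,0]
  ],
  "turn": [
    [0,0,0],
    [0,0,0],
    [0,0,0],
    [0,0,0],
    [0,0,0],
    [0,0,0],
    [0,0,0],
    [0,0,0],
    [0,0,0],
    [0,0,0]
  ]
}}

```text
clock: 3.9
tool_pos: [0.5796, -0.1114, 0.0382]
eef_rot: [-0.031, 1.0, -0.0, 0.001]
contact_force: [0.5, -0.3, 0.2]
opening: 0.006
finger_force: 0.0
```

Emit:
{"name": "servo_tool", "arguments": {
  "translation": [
    [0.008,0,0.001],
    [0.01,0,0],
    [0.01,0,0],
    [0.01,0,0],
    [0.01,0,0],
    [0.01,0,0],
    [0.01,0,0],
    [0.008,0,0],
    [0.006,0,0],
    [0.004,0,0]
  ],
  "turn": [
    [0,0,0],
    [0,0,0],
    [0,0,0],
    [0,0,0],
    [0,0,0],
    [0,0,0],
    [0,0,0],
    [0,0,0],
    [0,0,0],
    [0,0,0]
  ]
}}

```text
clock: 5.15
tool_pos: [0.4929, -0.1167, 0.0367]
eef_rot: [-0.031, 1.0, -0.0, -0.0]
contact_force: [1.9, 0.4, 1.4]
opening: -0.0
finger_force: 0.8
```

Emit:
{"name": "servo_tool", "arguments": {
  "translation": [
    [0.003,0,0],
    [0.003,0,0],
    [0,0,0]
  ],
  "turn": [
    [0,0,0],
    [0,0,0],
    [0,0,0]
  ]
}}

```text
clock: 5.52
tool_pos: [0.4867, -0.117, 0.0366]
eef_rot: [-0.031, 1.0, -0.0, -0.001]
contact_force: [0.3, 1.0, 0.4]
opening: 0.004
finger_force: 0.2
```

Emit:
{"name": "servo_tool", "arguments": {
  "translation": [
    [0.003,0,0],
    [0.003,0,0]
  ],
  "turn": [
    [0,0,0],
    [0,0,0]
  ]
}}

```text
clock: 5.78
tool_pos: [0.4841, -0.1171, 0.0368]
eef_rot: [-0.031, 1.0, 0.0, 0.003]
contact_force: [9.0, -1.0, -5.2]
opening: 0.005
finger_force: 4.2
```

Emit:
{"name": "servo_tool", "arguments": {
  "translation": [
    [0.002,0,0],
    [0.002,0,0]
  ],
  "turn": [
    [0,0,0],
    [0,0,0]
  ]
}}

```text
clock: 6.02
tool_pos: [0.4841, -0.1171, 0.037]
eef_rot: [-0.031, 1.0, 0.001, 0.007]
contact_force: [12.9, -1.6, -9.8]
opening: 0.004
finger_force: 6.5
```

Run:
```python
from h import *
st(); s=snap('scene','s2.png');t=snap('top','t2.png')
a=cv2.resize(t['img'][140:270,280:400],None,fx=3.3,fy=3.3);b=cv2.resize(s['img'][180:310,150:270],None,fx=3.3,fy=3.3)
cv2.imwrite('pics/c2.png',cv2.convertScaleAbs(np.hstack([a,b])[:,:,::-1],alpha=1.8))
```

```text
t 6.03 pos [ 0.4841 -0.1171  0.037 ] F [12.85 -1.63 -9.76] open 0.004 turn needed [0.0011 0.0132 0.0008]
```

View pics/c2.png

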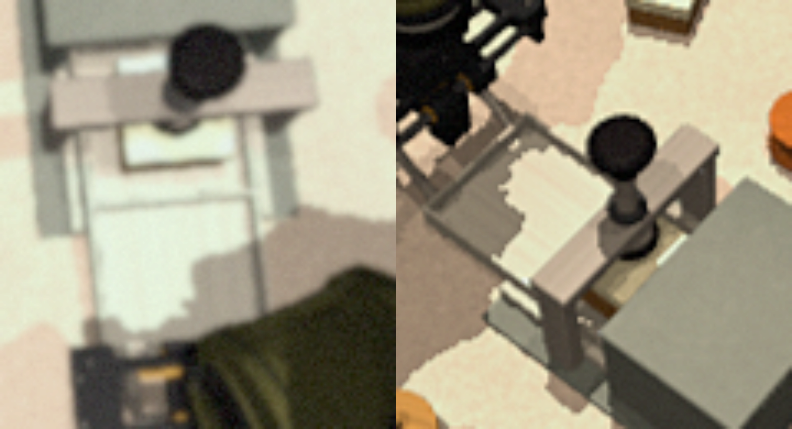

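The tray is at its stop: the bar stopped moving and the force rose to 13 N. The box lid shows under the gantry at about (175,145) in the crop. Next I back off the bar, lift, and go above the knob.

Emit:
{"name": "servo_tool", "arguments": {
  "translation": [
    [-0.008,0,0],
    [-0.01,0,0],
    [0,0,0],
    [0,0,-0.03],
    [0,0,-0.04],
    [0,0,-0.04],
    [0,0,-0.04],
    [0,0,-0.04],
    [0,0,-0.03],
    [0,0,0]
  ],
  "turn": [
    [0,0,0],
    [0,0,0],
    [0,0,0],
    [0,0,0],
    [0,0,0],
    [0,0,0],
    [0,0,0],
    [0,0,0],
    [0,0,0],
    [0,0,0]
  ]
}}

```text
clock: 7.38
tool_pos: [0.4956, -0.1167, 0.2583]
eef_rot: [-0.03, 1.0, -0.001, 0.002]
contact_force: [-0.4, -0.1, -0.5]
opening: 0.003
finger_force: 0.0
```

Run:
```python
from h import *
st([.678,-.1065,.225])
t=snap('top','t3.png');p=pts(t);z=p[...,2]
m=np.zeros(z.shape,bool);m[130:200,300:390]=1
for lo,hi in((.19,.215),(.112,.125)):
    k=m&(z>lo)&(z<hi)&(p[...,0]>.64);print(lo,k.sum(),cv2.minAreaRect(p[k][:,:2].astype(np.float32)))
k=m&(abs(z-.066)<.012)&(p[...,0]<.70);print('box',k.sum(),np.c_[p[k].min(0),p[k].max(0)])
```

```text
t 7.38 pos [ 0.4956 -0.1167  0.2583] F [-0.42 -0.06 -0.54] open 0.003 turn needed [-0.0011  0.003  -0.0003]
tool shift [-0.1826 -0.0008  0.0339]
0.19 464 ((0.6780232191085815, -0.1054564043879509), (0.04779020696878433, 0.047627486288547516), 86.91001892089844)
0.112 751 ((0.6779062151908875, -0.10996082425117493), (0.03385668992996216, 0.16522492468357086), 3.551203489303589)
box 387 [[ 0.63987225  0.67314786]
 [-0.19260152 -0.0328988 ]
 [ 0.05440461  0.07673873]]
```

Emit:
{"name": "servo_tool", "arguments": {
  "translation": [
    [-0.03,0,0],
    [-0.04,0,0],
    [-0.04,0,0],
    [-0.04,0,0],
    [-0.0326,-0.0008,0],
    [0,0,0.01],
    [0,0,0.01],
    [0,0,0.014],
    [0,0,0.01],
    [0,0,0]
  ],
  "turn": [
    [0,0.003,0],
    [0,0,0],
    [0,0,0],
    [0,0,0],
    [0,0,0],
    [0,0,0],
    [0,0,0],
    [0,0,0],
    [0,0,0],
    [0,0,0]
  ]
}}

```text
clock: 8.68
tool_pos: [0.6764, -0.1064, 0.2112]
eef_rot: [-0.031, 1.0, -0.0, -0.003]
contact_force: [-0.7, 0.1, 0.1]
opening: 0.01
finger_force: 0.0
```

Run:
```python
from h import *
st([.678,-.1065,.2]); s=snap('scene','s4.png');w=snap('wrist','w4.png')
b=cv2.resize(s['img'][160:290,160:280],None,fx=3,fy=3);a=cv2.resize(w['img'],(400,390))
cv2.imwrite('pics/c4.png',cv2.convertScaleAbs(np.hstack([b,a])[:,:,::-1],alpha=1.8))
```

```text
t 8.68 pos [ 0.6764 -0.1064  0.2112] F [-0.69  0.11  0.06] open 0.01 turn needed [ 0.0001 -0.0053  0.0001]
tool shift [-0.0016 -0.0002  0.0112]
```

View pics/c4.png

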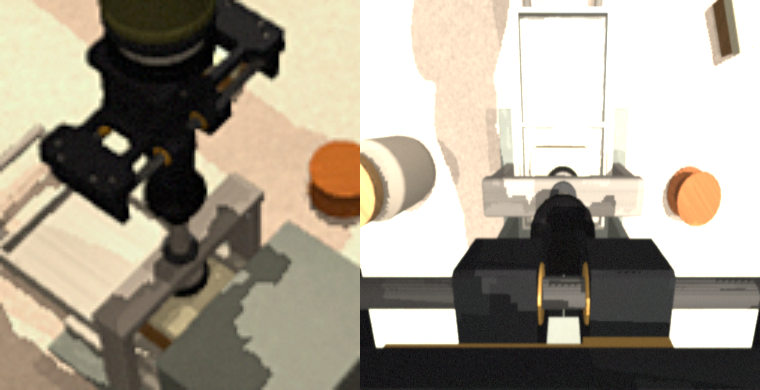

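The fingers are centred over the knob at about (175,190) in the left part of the crop, and the box lid is under the pad. Now I press in small steps.

Emit:
{"name": "servo_tool", "arguments": {
  "translation": [
    [-0.0015,0,0.003],
    [0,0,0.004],
    [0,0,0.002],
    [0,0,0]
  ],
  "turn": [
    [0,-0.003,0],
    [0,0,0],
    [0,0,0],
    [0,0,0]
  ]
}}

```text
clock: 9.28
tool_pos: [0.6788, -0.106, 0.203]
eef_rot: [-0.031, 1.0, 0.0, -0.0]
contact_force: [-0.1, 0.5, 0.6]
opening: 0.008
finger_force: 0.0
```

Emit:
{"name": "servo_tool", "arguments": {
  "translation": [
    [0,0,0.002],
    [0,0,0.002],
    [0,0,0.002],
    [0,0,0]
  ],
  "turn": [
    [0,0,0],
    [0,0,0],
    [0,0,0],
    [0,0,0]
  ]
}}

```text
clock: 9.78
tool_pos: [0.6791, -0.1061, 0.1974]
eef_rot: [-0.031, 1.0, 0.0, 0.0]
contact_force: [-0.7, -0.5, 2.1]
opening: 0.006
finger_force: 1.1
```

Emit:
{"name": "servo_tool", "arguments": {
  "translation": [
    [0,0,0.003],
    [0,0,0.003],
    [0,0,0.003],
    [0,0,0]
  ],
  "turn": [
    [0,0,0],
    [0,0,0],
    [0,0,0],
    [0,0,0]
  ]
}}

```text
clock: 10.28
tool_pos: [0.6791, -0.106, 0.1881]
eef_rot: [-0.031, 1.0, 0.0, 0.0]
contact_force: [0.0, 0.4, 3.7]
opening: 0.005
finger_force: 1.5
```

Emit:
{"name": "servo_tool", "arguments": {
  "translation": [
    [0,0,0.002],
    [0,0,0.002],
    [0,0,0.002],
    [0,0,0]
  ],
  "turn": [
    [0,0,0],
    [0,0,0],
    [0,0,0],
    [0,0,0]
  ]
}}

```text
clock: 10.78
tool_pos: [0.6791, -0.106, 0.1823]
eef_rot: [-0.031, 1.0, 0.0, 0.0]
contact_force: [-0.3, -0.2, 4.4]
opening: 0.004
finger_force: 2.3
```

Emit:
{"name": "servo_tool", "arguments": {
  "translation": [
    [0,0,0.002],
    [0,0,0.002],
    [0,0,0.002],
    [0,0,0]
  ],
  "turn": [
    [0,0,0],
    [0,0,0],
    [0,0,0],
    [0,0,0]
  ]
}}

```text
clock: 11.28
tool_pos: [0.6792, -0.106, 0.177]
eef_rot: [-0.031, 1.0, -0.0, 0.0]
contact_force: [-0.9, -0.1, 8.6]
opening: 0.003
finger_force: 3.9
```

Emit:
{"name": "servo_tool", "arguments": {
  "translation": [
    [0,0,0.002],
    [0,0,0.002],
    [0,0,0.002],
    [0,0,0],
    [0,0,0]
  ],
  "turn": [
    [0,0,0],
    [0,0,0],
    [0,0,0],
    [0,0,0],
    [0,0,0]
  ]
}}

```text
clock: 11.9
tool_pos: [0.6792, -0.106, 0.1717]
eef_rot: [-0.031, 1.0, -0.0, 0.001]
contact_force: [-2.3, 0.1, 11.3]
opening: 0.004
finger_force: 5.4
```

Emit:
{"name": "servo_tool", "arguments": {
  "translation": [
    [0,0,0.001],
    [0,0,0],
    [0,0,0]
  ],
  "turn": [
    [0,0,0],
    [0,0,0],
    [0,0,0]
  ]
}}

```text
clock: 12.28
tool_pos: [0.6792, -0.106, 0.1708]
eef_rot: [-0.031, 1.0, -0.0, 0.001]
contact_force: [-2.3, 0.4, 12.0]
opening: 0.005
finger_force: 5.7
```

Run:
```python
from h import *
st(); s=snap('scene','s5.png');t=snap('top','t5.png')
for _ in range(6): snap('top','x.png'); st()
b=cv2.resize(s['img'][160:290,160:280],None,fx=3,fy=3);a=cv2.resize(t['img'][130:260,280:400],None,fx=3,fy=3)
cv2.imwrite('pics/c5.png',cv2.convertScaleAbs(np.hstack([b,a])[:,:,::-1],alpha=1.8))
```

```text
t 12.28 pos [ 0.6792 -0.106   0.1708] F [-2.29  0.44 12.01] open 0.005 turn needed [-0.0003  0.0011 -0.    ]
t 12.43 pos [ 0.6792 -0.106   0.1708] F [-1.33  0.85 11.9 ] open 0.006 turn needed [-0.0003  0.0011 -0.    ]
t 12.47 pos [ 0.6792 -0.106   0.1708] F [-3.14 -0.62 10.9 ] open 0.011 turn needed [-0.0003  0.0011 -0.0001]
t 12.53 pos [ 0.6792 -0.106   0.1708] F [-2.42 -0.63 10.98] open -0.001 turn needed [-0.0003  0.0012 -0.    ]
t 12.57 pos [ 0.6792 -0.106   0.1708] F [-2.35  0.5  10.92] open 0.005 turn needed [-0.0003  0.0012 -0.0001]
t 12.62 pos [ 0.6792 -0.106   0.1709] F [-2.74 -0.93 11.5 ] open 0.003 turn needed [-0.0003  0.0011  0.    ]
t 12.68 pos [ 0.6792 -0.1061  0.1708] F [-2.97 -0.16 11.  ] open 0.006 turn needed [-0.0003  0.0011 -0.0001]
```

View pics/c5.png

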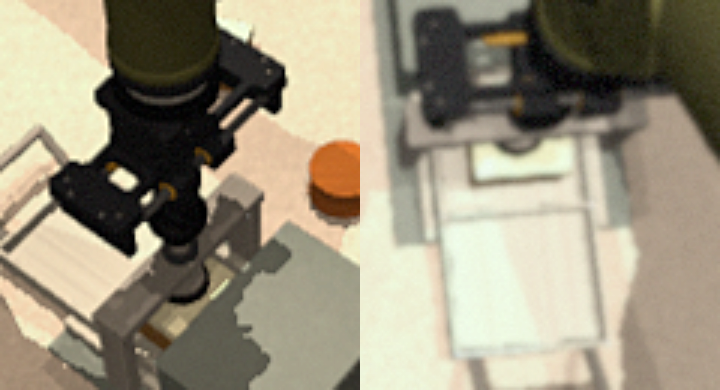

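The pad is pressing on the lid and the tray is still out at its stop. Force averages about 11.3 N, so I'll add 1 mm.

Emit:
{"name": "servo_tool", "arguments": {
  "translation": [
    [0,0,0.001],
    [0,0,0],
    [0,0,0],
    [0,0,0]
  ],
  "turn": [
    [0,0,0],
    [0,0,0],
    [0,0,0],
    [0,0,0]
  ]
}}

```text
clock: 13.18
tool_pos: [0.6792, -0.106, 0.1699]
eef_rot: [-0.03, 1.0, -0.0, 0.001]
contact_force: [-2.3, 0.3, 11.7]
opening: 0.003
finger_force: 6.0
```

Run:
```python
from h import *
st(); print(r.finish_job())
```

```text
t 13.18 pos [ 0.6792 -0.106   0.1699] F [-2.31  0.27 11.73] open 0.003 turn needed [-0.0003  0.0011 -0.0001]
the job is handed in; nothing more can be done
None
```

I handed the job in at 13.2 s with the tray pulled to its stop and the knob held about 30 mm down at about 12 N on the hand (by your figures about 8 N on the lid); the arm never went near the jar, spool or spare box, and no verdict came back.

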